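# Sort the hinged sewing tins: keep the free one, reject the stiff one

## Robot

A 6-joint arm with a two-finger parallel gripper is mounted at the origin on the work surface. World frame = base frame: x ahead of the robot, y to its left, z up, the work surface at z = 0. Lengths are in mm, angles in rad, forces in N, time in s.
With the tool pointing down it reaches from about 400 to 825 mm from the base axis. Payload 7 kg.
Tool frame: the origin (TCP) lies at the very end of the fingers, on their centre line; the grasp point (between the pads) lies 19 mm behind it; z points along the fingers, y is the direction in which the jaws open and shut (so a half turn about z gives the same grasp; the last joint's range is limited). The gripper opens to 88 mm and grips with 3 to 60 N. Pads are 19 mm wide; open, the fingers measure 130 mm over their backs; the gripper's body (78 mm by 193 mm) begins 47 mm behind the grasp point.
Start: joints at [-0.836, 0.359, 0.012, 0, -1.224, -0.288], TCP at [291.627, -608.727, 226.561] pointing down, gripper open.
Joint ranges: [-3.07, 3.07], [-1.43, 2.12], [-1.02, 1.25], [-3.03, 1.67], [-3.05, -0], [-3.03, 3.03]. Speed limits (rad/s): [2.39, 2.39, 3.01, 3.14, 3.14, 3.14].

## Interface

Orientations are given as a unit quaternion [x, y, z, w].
In Python, from plant import bot gives the robot as it stands. Calls block until the motion is done:
- bot.move_ptp(position, orientation): joint-space move of the TCP to a pose.
- bot.line_to(position, velocity=150, ori=None): straight line of the TCP; ori=None keeps the orientation; velocity is the mean speed in mm/s.
- bot.move_joints(angles): joint-space move.
- bot.move_gripper(opening, force=None): finger opening in mm; force is the grip in N (None keeps the last); returns when the fingers have stopped.
- bot.pause(seconds).
- bot.solve_ik(position, orientation): joint angles nearest the present ones, or None.
- bot.read_state(): the state.
- bot.camera(name): name is "side" or "top"; returns the picture (420x560x3 uint8, red, green, blue); there is no depth.
- bot.get_calibration(name): a dict with "fx", "fy", "cx", "cy" (pixels), "distortion" ([k1, k2, p1, p2, k3] as OpenCV has them; the pictures are not rectified), "view" (4x4, takes a point from world to camera coordinates). Camera axes: x right, y up, looking along -z (the intrinsics and any distortion apply to the point x, -y, -z); pixel columns grow to the right and rows downward; lengths in mm; the calibration is good to about 2 mm. A picture is of the moment at which its call begins. get_calibration takes no time and is no camera call.
A pose or a line that the arm cannot do raises bot.Unreachable and nothing moves.
- bot.close_job(): hands the job in, once; it reports no verdict.
The state is a dict: "t": time; "joint_pos": joint angles; "qvel": joint speeds; "tau": joint torques, N m; "tcp_pos": TCP position; "eef_rot": TCP orientation; "contact_force": force on the tool from outside, world axes, zero at the start; "moment": the same for the moment, N m; "width": finger opening in mm.
Only numpy, scipy, OpenCV 4.12 (cv2) and the standard library are available. Lean on these libraries where they do the work, as an engineer would, in place of code of your own. Each camera call takes 0.05 s, during which the arm holds its last target. There are 200 camera calls.

## Task

Open the lid of each of the two oblong yellow hinged tins to about 45 degrees and let go: one lid drops shut by itself, the other hinge is stiff and its lid stays up. Put the tin that swings freely into the wooden tray, flat on the tray's floor with its lid shut, and leave the stiff tin standing where it is with its lid up. Leave the clear button jar and the round yellow tin where they are.

Things in the scene. Friction and masses are not known exactly. Their poses are not given: they have to be found in the camera images.
- tin_a: One of two like-looking oblong yellow tins, 90 (x) x 64 (y) x 34 mm high without lid, 420 g, loose. Origin: centre of underside, z up, front (-x) has a black tab. Hinge line parallel to y through (45, 0, 34) mm. Shut lid: z 34 to 42 mm, 61 mm wide. Pick it up across its 64 mm width, below the shut lid. Either tin may stand at any place.
- tin_b: The other oblong yellow hinged tin, same looks, sizes, mass and frame. On both, the lid's black tab (12 mm wide in y, 8 thick) sticks out level from the shut lid's front, x = -45 to -71 mm, z 34 to 42 mm. Pinched lightly across its width near x = -61 mm by fingers pointing down, it turns between them as the lid is lifted along its arc.
- lid_a (a joint): Opening angle of tin_a's lid, rad: 0 shut (as it starts), grows as the tab rises, stop at 1.3. One of the two lids is free, the other stiff; open both to find out which. The free lid (30 g, no friction) let go at any angle falls shut within half a second; the stiff one (0.045 N m hinge friction, about 0.6 N at the tab) stays where it is let go.
- lid_b (a joint): Opening angle of the lid of tin_b, read in the same way.
- tray: Shallow square wooden tray, fixed, 190 x 190 mm outside, rim 18 mm high, walls and floor 6 mm thick. Origin at the centre of its underside, z up, sides along x and y.
- button_jar: Bystander: clear upright button jar with a white lid, 64 mm across, about 75 mm tall. Origin at the centre of its underside.
- round_tin: Bystander: round yellow tin with a pressed-on lid and no hinge, 76 mm across, 48 mm tall. Origin at the centre of its underside.
Not all that is in view belongs to the job. Leave any pink or turquoise look-alike of the tin_a alone.

How it is judged (in metres and radians):
On the way:
1. the freely swinging lid has been opened by at least 0.45 rad (26 degrees) (value of joint lid_a above 0.45 rad), for 0.1 s.
At the end, for the whole second after the job is handed in: Free tin rests in the tray: centre within 85 mm of the tray's, underside at most 6 mm above its floor, level within 0.1 rad, lid shut within 0.1 rad. Stiff tin within 40 mm of its start, level within 0.1 rad, lid open more than 0.45 rad (26 degrees). Both at rest (horizontal distance between tin_a and tray below 0.085 m and z of tin_a in the frame of tray below 0.012 m and angle between each of tin_a, tin_b's own z axis and vertical below 0.1 rad and value of joint lid_a below 0.1 rad and linear speed of each of tin_a, tin_b below 0.02 m/s and value of joint lid_b above 0.45 rad and distance of tin_b from where it was at the start of the episode below 0.04 m); the robot touches nothing.
It fails at once if the button jar moved by more than 30 mm (distance of button_jar from where it was at the start of the episode above 0.03 m).
It fails at once if the round tin moved by more than 30 mm (distance of round_tin from where it was at the start of the episode above 0.03 m).
It also fails if it takes over 72 s, if anything falls off the work surface, if the arm or the gripper's body presses on something with over 40 N, if the wrist force passes 120 N, or if a joint passes its speed limit or range.

## Working session

There is one attempt and no reset: what is moved stays moved. The work goes in short steps, each a Python script; the robot and the scene stay as the last script left them, time stands still between calls to the robot, and variables do not carry over. Pictures are saved under pics/ and viewed, about 8 in all and at most 12, crops included, and the job is handed in when it is done.

```bash
ls; mkdir -p pics; python3 - <<'E'
from plant import bot
import cv2, numpy as np
for n in("top","side"):
    im=bot.camera(n); cv2.imwrite(f"pics/{n}0.png",im[:,:,::-1])
    c=bot.get_calibration(n); print(n,{k:(np.round(v,3).tolist()) for k,v in c.items()})
s=bot.read_state(); print(s["t"],s["eef_rot"],s["width"])
E
```

```text
pics
top {'fx': 452.401, 'fy': 452.401, 'cx': 273.938, 'cy': 204.095, 'distortion': [-0.033, 0.0, 0.0, 0.0, 0.0], 'view': [[0.014, -1.0, 0.017, -59.749], [0.998, 0.015, 0.059, -506.334], [-0.059, 0.016, 0.998, -1056.408], [0.0, 0.0, 0.0, 1.0]]}
side {'fx': 392.31, 'fy': 392.31, 'cx': 284.597, 'cy': 205.433, 'distortion': [-0.004, 0.0, 0.0, 0.0, 0.0], 'view': [[-0.966, -0.259, 0.012, 460.148], [0.19, -0.676, 0.712, -153.604], [-0.176, 0.69, 0.702, -910.618], [0.0, 0.0, 0.0, 1.0]]}
0.1 [-2.21500896e-01  9.75159891e-01  7.00016094e-04 -2.23177097e-04] 87.68737438258519
```

View pics/top0.png

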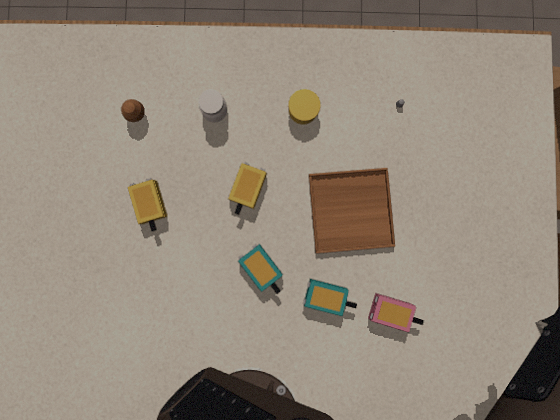

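View pics/side0.png

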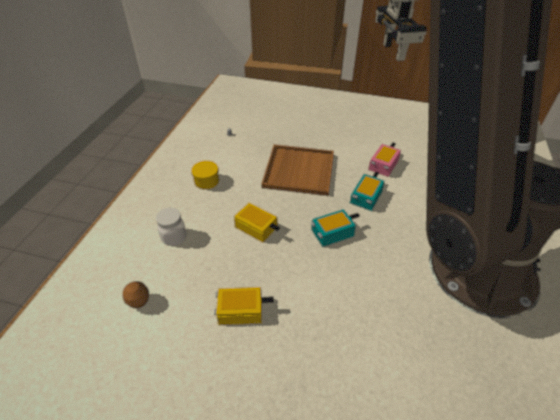

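Top view: the yellow tins are at px (147,203), tab (152,226), and px (248,186), tab (239,209). The tray is at (351,211), the jar at (212,106) and the round tin at (304,106). The side view agrees: tins at (240,303) and (257,221).

```bash
cat > h.py <<'E'
from plant import bot
import cv2, numpy as np
from scipy.spatial.transform import Rotation as R
def ray(n,px,z):
    c=bot.get_calibration(n); K=np.array([[c["fx"],0,c["cx"]],[0,c["fy"],c["cy"]],[0,0,1]])
    u=cv2.undistortPoints(np.float64(px).reshape(-1,1,2),K,np.array(c["distortion"])).reshape(-1,2)
    V=np.array(c["view"]); Rm,t=V[:3,:3],V[:3,3]
    d=np.c_[u[:,0],-u[:,1],-np.ones(len(u))]@Rm; o=-Rm.T@t
    return o+d*((z-o[2])/d[:,2])[:,None]
def down(yaw):  # tool z down, tool y (jaw axis) at angle yaw from world x
    y=np.array([np.cos(yaw),np.sin(yaw),0]); z=np.array([0,0,-1.])
    return R.from_matrix(np.c_[np.cross(y,z),y,z]).as_quat()
def big(m): 
    n,l,s,c=cv2.connectedComponentsWithStats(m.astype(np.uint8)); i=1+s[1:,4].argmax(); return np.argwhere(l==i)[:,::-1].astype(float)
E
python3 - <<'E'
from h import *
def rect(P): r=cv2.minAreaRect(P[:,:2].astype(np.float32)); return np.round(r[0],1),np.round(r[1],1),round(r[2],1)
for n,T in (("top",((147,203),(248,186))),("side",((240,303),(257,221)))):
  im=cv2.imread(f"pics/{n}0.png"); hsv=cv2.cvtColor(im,cv2.COLOR_BGR2HSV); H,S,V=cv2.split(hsv)
  yy,xx=np.mgrid[:420,:560]
  for (u,v) in T:
    near=np.hypot(xx-u,yy-v)<(38 if n=="side" else 34)
    print(n,"panel hsv",hsv[v,u],end=" ")
    pan=big(near&(S>120)&(abs(H.astype(int)-hsv[v,u,0])<=2)&(V>90))
    allm=big(near&(S>120)&(H>12)&(H<34))
    tab=big(near&(V<45))
    P=ray(n,pan,42); A=ray(n,allm,42); t=ray(n,tab,42)
    print("panel",rect(P),"all",rect(A),"tab",rect(t),len(pan),len(tab), "dir",np.round(np.degrees(np.arctan2(*(P.mean(0)-t.mean(0))[[1,0]])),1))
im=cv2.imread("pics/top0.png"); hsv=cv2.cvtColor(im,cv2.COLOR_BGR2HSV); H,S,V=cv2.split(hsv)
yy,xx=np.mgrid[:420,:560]
m=(abs(xx-351)<60)&(abs(yy-211)<60)&(S>90)
print("tray",rect(ray("top",big(m),18)))
for p,z in (((304,104),48),((212,101),75)): print(ray("top",p,z))
E
```

```text
top panel hsv [ 18 168 155] panel (array([508.2, 246.3]), array([71. , 44.4]), 18.2) all (array([507.6, 241.2]), array([92.8, 68.5]), 18.0) tab (array([452.9, 227.6]), array([24.1, 11. ]), 17.6) 582 53 dir 18.8
top panel hsv [ 18 165 156] panel (array([549. ,  11.7]), array([43.2, 70.7]), 69.8) all (array([547.8,  10.5]), array([63.2, 90.6]), 70.7) tab (array([494.3,  30.1]), array([ 9.5, 23.4]), 72.7) 562 45 dir -18.8
side panel hsv [ 21 240 171] panel (array([504.4, 256.4]), array([90.4, 84.2]), 17.9) all (array([503.4, 256.1]), array([92.4, 84.2]), 18.1) tab (array([452.8, 229.1]), array([20.6,  7. ]), 15.4) 1278 39 dir 24.8
side panel hsv [ 22 241 180] panel (array([544.5,  26.6]), array([ 86.5, 109.4]), 71.0) all (array([544.5,  26.6]), array([ 86.5, 109.4]), 71.0) tab (array([494.3,  31.9]), array([10.1, 19.7]), 66.7) 1015 27 dir -4.8
tray (array([ 496.2, -236.1]), array([188.7, 189.9]), 5.5)
[[ 740.3622427 -118.5140758   48.       ]]
[[735.66529963  92.57998211  75.        ]]
```

```bash
cat >> h.py <<'E'
TINS=[(np.array([508.2,246.3]),np.radians(18.3)),(np.array([549.,11.7]),np.radians(-19.5))]
TRAY=(np.array([496.2,-236.1]),np.radians(5.5))
def best(p,yaw):  # the half-turn with the smaller joint travel
    q0=np.array(bot.read_state()["joint_pos"]); c=[]
    for a in(yaw,yaw+np.pi):
        j=bot.solve_ik(p,down(a))
        if j is not None: c.append((np.abs(np.array(j)-q0).max(),a))
    return down(min(c)[1])
def tcp(tin,x,z):  # TCP for a grasp point at local x, height z
    c,a=tin; return [*(c+x*np.array([np.cos(a),np.sin(a)])),z-19]
def arc(tin,th,r=107): return tcp(tin,45-r*np.cos(th)+4*np.sin(th),34+r*np.sin(th)+4*np.cos(th))
E
cat > open_lid.py <<'E'
import sys
from h import *
i=int(sys.argv[1]); tin=TINS[i]
p=arc(tin,0); up=[p[0],p[1],160]; q=best(up,tin[1]+np.pi/2)
bot.move_ptp(up,q); bot.move_gripper(45)
bot.line_to(p,150); bot.move_gripper(0,6); print("w",bot.read_state()["width"])
for th in np.linspace(0,.66,7)[1:]: bot.line_to(arc(tin,th),70)
s=bot.read_state(); print("w",s["width"],"F",np.round(s["contact_force"],1))
cv2.imwrite(f"pics/held{i}.png",bot.camera("side")[:,:,::-1])
bot.move_gripper(34); bot.pause(.1); p=arc(tin,.66); bot.line_to([p[0],p[1],190],150); bot.pause(.3)
for n in("side","top"): cv2.imwrite(f"pics/rel{i}{n}.png",bot.camera(n)[:,:,::-1])
print(bot.read_state()["t"])
E
python3 open_lid.py 1
python3 - <<'E'
import cv2,numpy as np
r=lambda f,x,y,w=130:cv2.resize(cv2.imread(f)[y:y+w,x:x+w],(390,390))
cv2.imwrite("pics/c1.png",np.hstack([r("pics/held1.png",200,140),r("pics/rel1side.png",200,140)]))
E
```

```text
w 11.954260579048112
w 11.987429038972557 F [-0.4  1.2  1.2]
9.0417
```

View pics/c1.png

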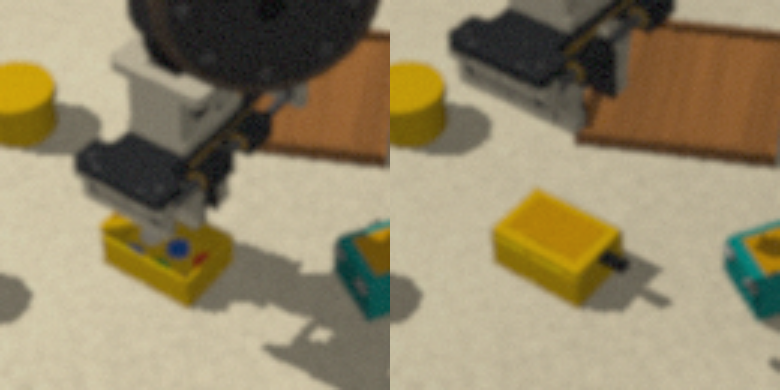

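While held (left), tin 1's lid is clearly open. After release (right, crop px ~(560,235)) it is shut, so the tin at (549,12) is the free one. Next I open the other.

```bash
python3 open_lid.py 0
python3 - <<'E'
import cv2,numpy as np
r=lambda f,x,y,w=130:cv2.resize(cv2.imread(f)[y:y+w,x:x+w],(390,390))
cv2.imwrite("pics/c0.png",np.hstack([r("pics/rel0side.png",180,230),r("pics/rel0top.png",160,120)]))
E
```

```text
w 11.903405012851945
w 11.99266642737218 F [-2.2 -0.5  2.8]
16.0417
```

View pics/c0.png

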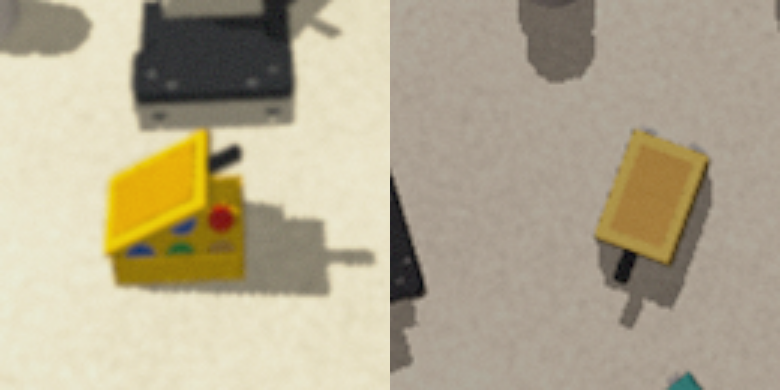

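Tin 0's lid stays up (side crop, tab at px ~(227,157)), so it is the stiff one. I'll re-measure the free tin and carry it to the tray.

```bash
cat > carry.py <<'E'
from h import *
im=cv2.imread("pics/rel0top.png"); hsv=cv2.cvtColor(im,cv2.COLOR_BGR2HSV); H,S,V=[c.astype(int) for c in cv2.split(hsv)]
yy,xx=np.mgrid[:420,:560]; near=np.hypot(xx-248,yy-186)<34
pan=big(near&(S>120)&(abs(H-18)<=2)&(V>90)); P=ray("top",pan,42)
r=cv2.minAreaRect(P[:,:2].astype(np.float32)); a=np.radians(r[2]-90); c=np.array(r[0]); print(r,len(pan))
assert np.hypot(*(c-TINS[1][0]))<12 and abs(a-TINS[1][1])<.15
tin=(c,a); g=tcp(tin,0,24); up=[g[0],g[1],130]; q=best(up,a+np.pi/2)
bot.line_to([*bot.read_state()["tcp_pos"][:2],200]); bot.move_ptp(up,q); bot.move_gripper(88)
bot.line_to(g,120); bot.move_gripper(0,30); s=bot.read_state(); print("w",s["width"])
bot.line_to(up,120); s=bot.read_state(); print("w",s["width"],np.round(s["contact_force"],1))
t=tcp(TRAY,0,24+6); t_up=[t[0],t[1],130]
qt=(R.from_euler("z",TRAY[1]-a)*R.from_quat(q)).as_quat()
bot.line_to(t_up,180,qt)
bot.line_to([t[0],t[1],t[2]+6],120); bot.line_to([t[0],t[1],t[2]+.5],20)
s=bot.read_state(); print("w",s["width"],np.round(s["contact_force"],1),s["t"])
bot.move_gripper(86); bot.line_to([t[0],t[1],220],120)
bot.move_ptp([420,-420,260],qt)   # clear of the view
bot.pause(.3)
for n in("side","top"): cv2.imwrite(f"pics/end{n}.png",bot.camera(n)[:,:,::-1])
print(bot.read_state()["t"])
E
python3 carry.py; python3 - <<'E'
import cv2,numpy as np
f=lambda n,x,y,w,h:cv2.resize(cv2.imread(f"pics/end{n}.png")[y:y+h,x:x+w],(400,400))
cv2.imwrite("pics/c2.png",np.hstack([f("side",140,120,220,220),f("top",110,80,300,300)]))
E
```

```text
((549.0564575195312, 12.213739395141602), (43.186302185058594, 70.08405303955078), 71.05870056152344) 555
w 63.73104439082265
w 63.89945010844618 [ 0.3  0.7 -5. ]
w 63.78443852361876 [ 0.1 -0.5 -5.9] 24.2583
28.0
```

View pics/c2.png

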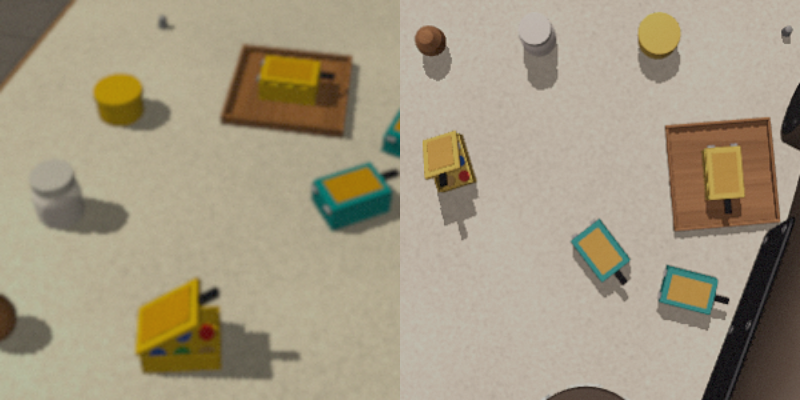

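The free tin lies shut and flat inside the tray (right crop px ~(725,173)). The stiff tin stands in place with its lid up (~(447,162)), and the jar and round tin have not moved. The arm is clear, so I'm handing in.

```bash
python3 -c "
from plant import bot
import numpy as np
s=bot.read_state(); print(s['t'],np.round(s['contact_force'],1),s['width']); bot.close_job()"
```

```text
28.0 [-0.7 -0.2  1.3] 85.75275513357852
the job is handed in; nothing more can be done
```

The job is done and handed in at 28 s of the 72 s allowed; the hand-in gives no verdict.

- **Lid test:** I opened both lids to about 38° by the tab and let go. The lid of the tin at (549, 12) mm fell shut, and the lid of the tin at (508, 246) mm stayed up.
- **Free tin:** I gripped it across its width (63.8 mm measured), carried it and set it down at the tray's centre, aligned with its sides. In the last pictures it sits in the tray with its lid shut.
- **The rest:** The stiff tin, the jar and the round tin look unmoved in the last pictures, and the stiff tin's lid is up. The gripper was empty and well clear of everything.

No check failed or disagreed. I judged the end state by eye from the last side and top pictures. I did not measure final positions or the stiff lid's angle after release.

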